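Clear the feed slide and crank it to the index

TASK

The offcut lying across the ways of the feed slide blocks the carriage: take it off and drop it in the scrap bin. Then turn the handwheel, regripping as often as needed, until the carriage's pointer stands exactly opposite the pointer of the index clamp, and let go. Move the carriage only by the handwheel, never by pushing it, and leave the index clamp and the other things on the bench as they are.

Things in the scene. Friction and masses are not known exactly. Their poses are not given: they have to be found in the camera images.
- feed_slide: grey rack-and-pinion feed slide fixed to the bench: bed 110 (x) x 300 (y) x 14 mm, two steel ways along y (16 mm wide at x = +-35 mm, tops 30 mm above the bench, 54 mm free between them), end blocks at y = +-144 mm, 36 mm high. Grey gearbox with sloping face at its front right, carrying the handwheel. Origin: centre of the underside; x away from the robot at yaw 0, y left along the ways
- wheel_center (a point): centre of the round black knurled handwheel (60 mm diameter, rim 24 mm thick: 12 mm to each side along its axis); at x -125, y -90, z 95 mm of the feed slide, whose axes it has. The wheel's axis leans 27 deg from vertical towards the robot: (-0.454, 0, 0.891) in the feed slide's frame. The gearbox face lies 30 mm behind this point, with a 20 mm thick shaft between: fingers fit behind the rim
- handwheel (a joint): angle of the handwheel, rad; about 0 at the start, grows counter-clockwise as seen looking at the wheel's face. Geared to the carriage: +1 rad moves it 16 mm to the left (+y of the feed slide). Stiff (about 0.3 N m), no spring, stays where it is left
- carriage (a joint): travel of the carriage, m, about 0 at the start, grows to the left (+y of the feed slide). The carriage is an aluminium plate 100 (x) x 80 (y) x 16 mm, top at 47 mm, with a black radio module fixed on it (top 88 mm); its centre is at y = -100 mm + travel in the feed slide's frame
- carriage_pointer (a point): tip of the dark pointed pointer at the middle of the carriage's front edge, 47 mm above the bench; rides with the carriage
- index_pointer (a point): tip of the pointed steel pointer on top of the index clamp, a dark steel block 18 x 18 x 30 mm with a thumb screw on the rail along the front of the bed; 47 mm above the bench, axes as the feed slide's. The carriage is set when the carriage pointer has the same y in the feed slide's frame as this point
- index (a joint): place of the index clamp along its rail, m, on the same scale as joint carriage: the carriage is set when both values are equal
- offcut: offcut of square aluminium bar 90 (x) x 26 (y) x 26 (z) mm, about 0.1 kg, lying across both ways to the left of the carriage; origin at the centre of its underside (30 mm above the bench at the start), long axis x
- scrap_bin: open dark steel bin fixed to the bench, 130 x 130 x 50 mm high, walls 4 mm; origin at the centre of its underside
- scrap_bin_in (a point): centre of the bin's inner floor, 4 mm above the bench
- flux_bottle: bystander: small amber dropper bottle standing upright, 33 mm diameter, 102 mm high; origin under its centre
- spare_module: bystander: loose black radio module lying flat, 115 (x) x 65 (y) x 40 mm; origin under its centre
- driver_red: bystander: red-handled screwdriver, 180 mm long (y), 26 mm high; origin under its centre
- cutters: bystander: red-handled side cutters, 146 (x) x 44 x 11 mm; origin under its centre
- marker_pen: bystander: blue and white marker pen, 135 mm long (y), 17 mm thick; origin under its centre

How it is judged:
By the outcome, as a careful person would: the job done as asked, in the order asked, and still so for the second after the job is handed in, with the robot touching nothing.
It also fails if it takes over 70 s, if anything falls off the work surface, if the arm or the gripper's body presses on something with over 40 N, if the wrist force passes 120 N, or if a joint passes its speed limit or range.

ROBOT

A 6-joint arm with a two-finger parallel gripper is mounted at the origin on a cart in front of the work surface, level with it; the furniture and walls round the work are solid. World frame = base frame: x ahead of the robot, y to its left, z up, the work surface at z = 0. Lengths are in mm, angles in degrees, forces in N, time in s.
With the tool pointing down it reaches from about 300 to 850 mm from the base axis. Payload 4.2 kg.
Tool frame: the origin (TCP) lies midway between the tips of the shut fingers; the grasp point (between the pads) lies 19 mm behind it; z points along the fingers, y is the line along which they close (so a half turn about z gives the same grasp; the last joint's range is limited). The gripper opens to 91 mm and grips with 3 to 60 N. Pads are 32 mm wide; open, the fingers measure 118 mm over their backs; the gripper's body (76 mm by 178 mm) begins 60 mm behind the grasp point.
Start: joints at [69.729, 18.312, 89.639, -0, 72.044, -1.146], TCP at [188.393, 543.278, 213.976] pointing down, gripper open.
Joint ranges: [-177.97, 177.97], [-48.28, 115.42], [12.27, 149.76], [-77.06, 257.06], [2.81, 150.46], [-146.56, 146.56]. Speed limits (degrees/s): [147.25, 147.25, 180, 180, 180, 180].

INTERFACE

Orientations are given as [roll, pitch, yaw] about the fixed x, y, z axes, in that order (R = Rz(yaw) Ry(pitch) Rx(roll)).
In Python, from workcell import state, grab_frame, camera_model, workorder gives the robot as it stands.
- The arm moves only by the tool carry_out, never from a script. Its argument "commands" is a list of rows, each a list of 7 numbers: the turn, a rotation vector about the tool's x, y, z in degrees, then the shift along the tool's x, y, z in mm, then the opening, from -1 (shut) to 1 (fully open). In form: [[ax, ay, az, dx, dy, dz, hand], ...]. A call has 1 to 20 rows; each row is the pose to reach, as a shift and turn from the pose commanded when the call began, along the tool's axes at that moment; what a row does not reach only later rows make up. A row lasts 1/10 s, in which the tool goes at most 50 mm and 8.59 degrees, less where a joint would pass 70% of its speed; a pose out of reach is approached as far as the arm can. A call with a gripper value outside its range is refused whole. The fingers move at their own pace and stop on an object; "force" is the grip in N (left out, the last holds). Time passes only in rows, so rows that repeat a pose let the fingers close. It gives the time, the measured TCP pose, the force, the opening and the grip force at its end, in the units of the state.
- state(): the state, without advancing time (a new reading comes with each control period).
- grab_frame(name): name is "scene" or "top"; returns the picture (384x512x3 uint8, red, green, blue); there is no depth.
- camera_model(name): a dict with "fx", "fy", "cx", "cy" (pixels), "origin" and "rotation" of the camera in the world. Camera axes: x right, y up, looking along -z (the intrinsics and any distortion apply to the point x, -y, -z); pixel columns grow to the right and rows downward; lengths in mm; the calibration is good to about 2 mm. A picture is of the moment at which its call begins. camera_model takes no time and is no camera call.
- workorder.job_done(): hands the job in; it is judged then, once.
The state is a dict: "time_s": time; "qpos": joint angles; "qvel": joint speeds; "effort": joint torques, N m; "ee_pos": TCP position; "ee_rot": TCP orientation; "force": force on the tool from outside, world axes, zero at the start; "torque": the same for the moment, N m; "gripper_width": finger opening in mm; "gripper_force": force on a finger pad.
Only numpy, scipy, OpenCV 4.12 (cv2) and the standard library are available. Lean on these libraries where they do the work, as an engineer would, in place of code of your own. Each camera call takes 0.05 s, during which the arm holds its last target. There are 200 camera calls.

## Working session

There is one attempt and no reset: what is moved stays moved. The work goes in short steps, Python scripts to look and compute and a tool call to move; the robot and the scene stay as the last step left them, time stands still between calls to the robot, and variables do not carry over. Pictures are saved under pics/ and viewed, at most 10 in all, crops included, and the job is handed in when it is done.

Besides the shell and the picture viewer there is one more tool, called after "Request:" as name([rows], argument=value, ...), one row to a line, values as JSON. carry_out: Moves the arm, as the interface text tells. Its arguments: {"type":"object","properties":{"commands":{"type":"array"},"force":{"type":"number"}},"required":["commands"]}

```bash
mkdir -p pics; python3 - <<'E'
from workcell import state, grab_frame, camera_model
import cv2
for n in("scene","top"):
    f=grab_frame(n); cv2.imwrite(f"pics/{n}0.png",cv2.resize(f[:,:,::-1],(800,600),interpolation=cv2.INTER_CUBIC)); cv2.imwrite(f"{n}0_raw.png",f[:,:,::-1])
    print(n,camera_model(n))
print(state())
E
```

```text
scene {'fx': 409.60303226579646, 'fy': 409.60303226579646, 'cx': 249.7371902826583, 'cy': 187.1072146252652, 'origin': array([-288.13912027, -811.62762809,  647.32711539]), 'rotation': array([ 64.45356392,   0.86202004, -43.80627874])}
top {'fx': 449.48485355149626, 'fy': 449.48485355149626, 'cx': 263.3333173082032, 'cy': 191.42628102340956, 'origin': array([ 398.60586081,   16.60656915, 1384.60022022]), 'rotation': array([  5.09667411,   0.66139757, -90.27741491])}
{'time_s': 0.1, 'qpos': array([ 6.97309634e+01,  1.83477007e+01,  8.96979288e+01,  1.00584966e-03,
        7.20436765e+01, -1.14500816e+00]), 'qvel': array([ 0.08662637, -0.08404403, -0.14536883,  0.06446851,  0.08100853,
        0.01466591]), 'effort': array([-3.43269330e-04, -4.13332629e+01, -2.32511812e+01,  7.28770229e-02,
        4.21249657e-02, -7.64107676e-05]), 'ee_pos': array([188.21174016, 542.86075889, 213.21720865]), 'ee_rot': array([-1.79910731e+02, -2.74076757e-03,  1.60875659e+02]), 'force': array([ 0.25760212, -0.48955787, -0.10595416]), 'torque': array([ 0.00698378, -0.02217783, -0.02389378]), 'gripper_force': 0.0, 'gripper_width': 91.12733986450127}
```

View pics/scene0.png

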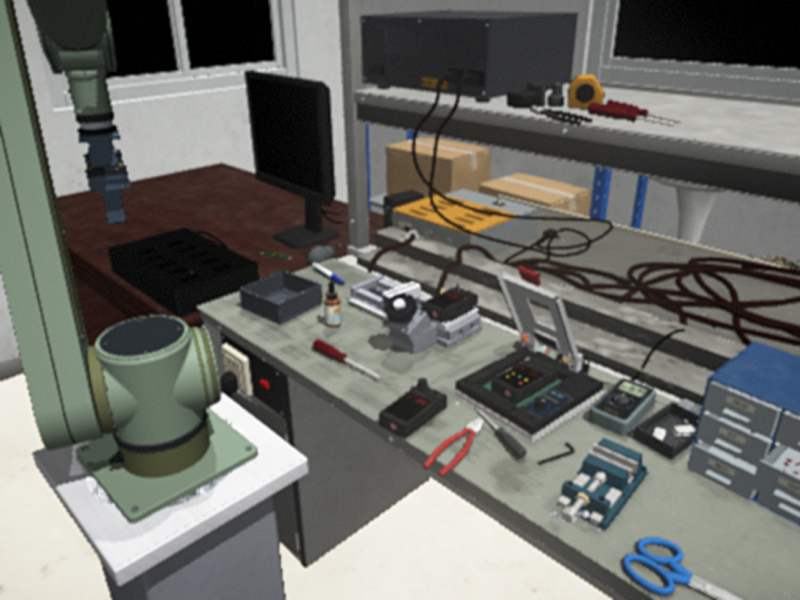

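View pics/top0.png

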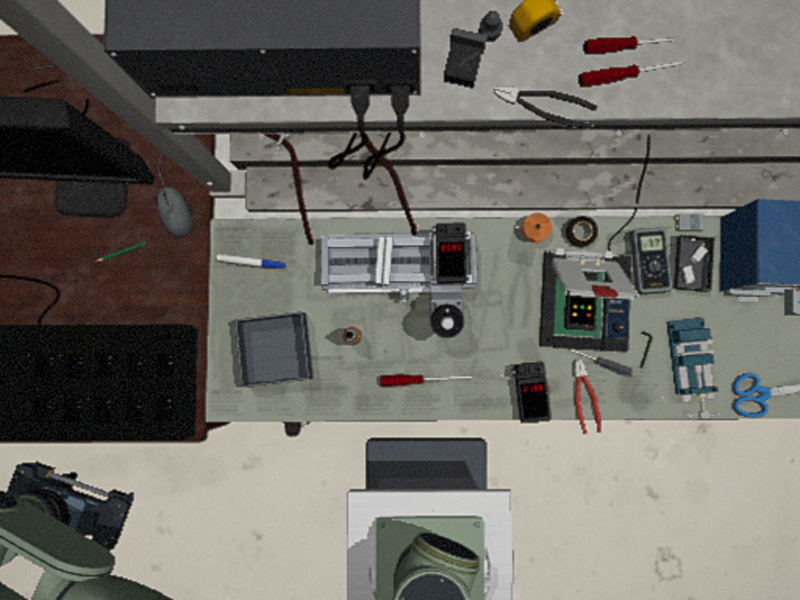

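The scene view shows the arm at the left, with the slide and the bin at about (415,310) and (280,295). In the top view (800x600), the slide spans (318–478, 233–295), the offcut is at (384,260), the wheel at (447,320), the index clamp at (403,295), the bin at (272,348) and the bottle at (351,335).

```bash
cat > h.py <<'E'
import numpy as np, cv2
from scipy.spatial.transform import Rotation as R
from workcell import state, grab_frame, camera_model
def cam(n):
    m=camera_model(n); return m, R.from_euler('xyz',m['rotation'],degrees=True).as_matrix(), np.array(m['origin'])
def ray(n,u,v):
    m,Q,o=cam(n); return o, Q@np.array([(u-m['cx'])/m['fx'],-(v-m['cy'])/m['fy'],-1.])
def plane(n,u,v,z):
    o,d=ray(n,u,v); return o+d*(z-o[2])/d[2]
def proj(n,p):
    m,Q,o=cam(n); c=Q.T@(np.asarray(p,float)-o); return np.array([m['cx']+m['fx']*c[0]/-c[2], m['cy']-m['fy']*c[1]/-c[2]])
E
python3 - <<'E'
from h import *
def crop(n,x0,y0,w,h,s,name):
    f=cv2.imread(f'{n}0_raw.png')[y0:y0+h,x0:x0+w]; cv2.imwrite(name,cv2.resize(f,None,fx=s,fy=s,interpolation=cv2.INTER_CUBIC))
crop('top',195,140,125,90,6,'pics/t1.png')
crop('scene',145,155,175,110,4.5,'pics/s1.png')
for nm,u,v,z in [('bench corner',208/1.5625,420/1.5625,0),('bin',272/1.5625,348/1.5625,50),('wheel',447/1.5625,320/1.5625,95)]: print(nm,plane('top',u,v,z).round(1))
E
```

```text
bench corner [287.1 431.1   0. ]
bin [426.  296.9  50. ]
wheel [474.8 -34.2  95. ]
```

View pics/t1.png

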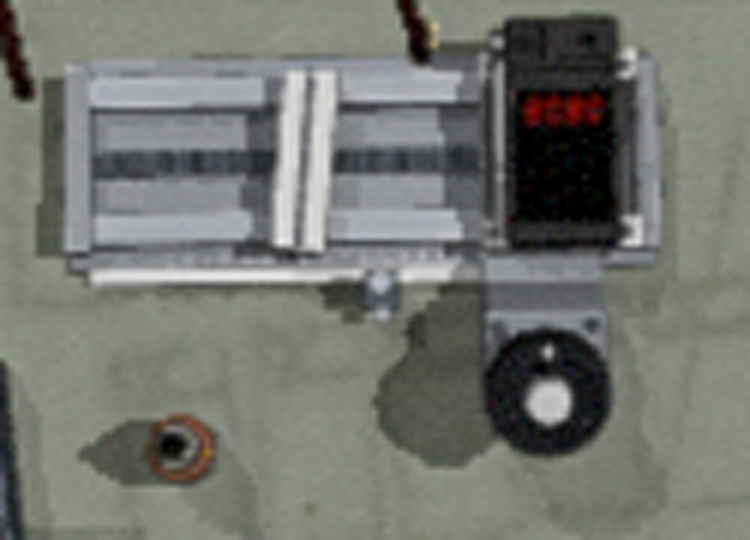

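View pics/s1.png

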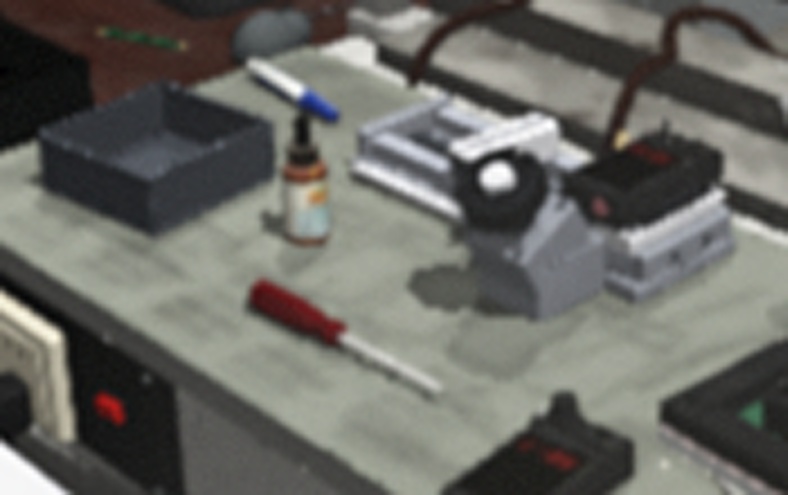

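The top crop (6x, offset 195,140) shows the slide between x 66 and 658. The offcut is at (275–330, 70–252), the index clamp and its screw at (378, 275–320), the wheel at (547,392) and the bottle at (182,448). The scene crop shows the bin, the bottle and the wheel, with the offcut partly behind the wheel.

```bash
python3 - <<'E'
from h import *
c=lambda x,y,z: plane('top',195+(x+.5)/6-.5,140+(y+.5)/6-.5,z).round(1)
for nm,a in dict(LBout_top=(66,67,36),LBout_bot=(66,250,36),RB_out=(658,150,36),bed_TR=(655,53,14),bed_BR=(660,265,14),bed_BL=(72,272,14),off_tl=(285,70,56),off_tr=(340,70,56),off_bl=(272,250,56),off_br=(326,250,56),carL=(487,230,47),carR=(642,230,47),idx=(379,275,47),idxscrew=(379,312,25),wheel=(547,392,95),bottle=(180,446,102)).items(): print(nm,c(*a))
f=cv2.imread('top0_raw.png'); 
# bin: dark region
g=cv2.cvtColor(f,cv2.COLOR_BGR2HSV)
sub=(f.max(2)<105).astype(np.uint8); sub[:,:140]=0; sub[:195]=0; sub[255:]=0; sub[:,205:]=0
sub=cv2.morphologyEx(sub,cv2.MORPH_CLOSE,np.ones((5,5)))
cs=max(cv2.findContours(sub,0,2)[0],key=cv2.contourArea); r=cv2.minAreaRect(cs); print(r)
for p in cv2.boxPoints(r): print(plane('top',*p,50).round(1))
print(plane('top',*r[0],50))
# wheel from scene: white hub px in s1
print(proj('scene',[474.8,-34.2,95]), (145+497/4.5,155+177/4.5))
E
```

```text
LBout_top [644.2 206.6  36. ]
LBout_bot [550.9 206.   36. ]
RB_out [599.8 -92.6  36. ]
bed_TR [653.4 -93.5  14. ]
bed_BR [543.8 -94.6  14. ]
bed_BL [542. 206.  14.]
off_tl [638.3  94.4  56. ]
off_tr [638.1  66.9  56. ]
off_bl [548.  100.9  56. ]
off_br [547.8  74.1  56. ]
carL [558.4  -5.9  47. ]
carR [557.9 -83.2  47. ]
idx [536.1  48.1  47. ]
idxscrew [519.6  48.7  25. ]
wheel [474.4 -33.2  95. ]
bottle [449.3 141.8 102. ]
((174.23036193847656, 223.20819091796875), (44.39967346191406, 53.80539321899414), 83.2901611328125)
[481.2 384.8  50. ]
[499.1 225.3  50. ]
[368.3 208.9  50. ]
[350.6 367.   50. ]
[424.5300795  296.47841683  50.        ]
[256.70158321 196.63718898] (255.44444444444446, 194.33333333333334)
```

```bash
cat >> h.py <<'E'
def rel(pos,rpy=None,Rm=None):
    s=state(); C=R.from_euler('xyz',s['ee_rot'],degrees=True)
    G=Rm if Rm is not None else R.from_euler('xyz',rpy,degrees=True)
    print('rel',(C.inv()*G).as_rotvec(degrees=True).round(1), C.inv().apply(np.array(pos,float)-s['ee_pos']).round(1),'q',s['qpos'].round(1),'t',s['time_s'])
E
python3 -c "
from h import *
rel([593,84,110],[180,0,175.7])"
```

```text
rel [ -0.1  -0.  -14.8] [-532.8 -300.8  103.7] q [69.7 18.3 89.7  0.  72.  -1.1] t 0.1
```

Request:
carry_out([
  [0,0,-14.8,-532.8,-300.8,20,1],
  [0,0,-14.8,-532.8,-300.8,20,1],
  [0,0,-14.8,-532.8,-300.8,20,1],
  [0,0,-14.8,-532.8,-300.8,20,1],
  [0,0,-14.8,-532.8,-300.8,20,1],
  [0,0,-14.8,-532.8,-300.8,20,1],
  [0,0,-14.8,-532.8,-300.8,20,1],
  [0,0,-14.8,-532.8,-300.8,20,1],
  [0,0,-14.8,-532.8,-300.8,20,1],
  [0,0,-14.8,-532.8,-300.8,20,1],
  [0,0,-14.8,-532.8,-300.8,20,1],
  [0,0,-14.8,-532.8,-300.8,20,1],
  [0,0,-14.8,-532.8,-300.8,20,1],
  [0,0,-14.8,-532.8,-300.8,20,1],
  [0,0,-14.8,-532.8,-300.8,60,1],
  [0,0,-14.8,-532.8,-300.8,103.7,1],
  [0,0,-14.8,-532.8,-300.8,103.7,1],
  [0,0,-14.8,-532.8,-300.8,103.7,1],
], force=25)

```text
time_s: 1.9
ee_pos: [592.4, 85.8, 110.7]
ee_rot: [180.0, -0.1, 175.8]
force: [-0.2, -0.4, 1.3]
gripper_width: 91.3
gripper_force: 0.0
```

```bash
python3 -c "
from h import *
rel([593,84,34],[180,0,175.7])"
```

```text
rel [ 0.  -0.1  0.1] [-0.8 -1.8 76.7] q [  7.1  25.   95.    0.   60.1 -78.6] t 1.9
```

Request:
carry_out([
  [0,0,0,0,-1,30,1],
  [0,0,0,0,-1,55,1],
  [0,0,0,0,-1,70,1],
  [0,0,0,0,-1,76,1],
  [0,0,0,0,-1,76,1],
  [0,0,0,0,-1,76,1],
  [0,0,0,0,-1,76,-1],
  [0,0,0,0,-1,76,-1],
  [0,0,0,0,-1,76,-1],
  [0,0,0,0,-1,76,-1],
  [0,0,0,0,-1,76,-1],
  [0,0,0,0,-1,76,-1],
  [0,0,0,0,-1,76,-1],
  [0,0,0,0,-1,76,-1],
], force=25)

```text
time_s: 3.3
ee_pos: [593.1, 83.5, 34.2]
ee_rot: [180.0, -0.0, 175.7]
force: [-0.2, 0.7, 1.0]
gripper_width: 30.0
gripper_force: 0.0
```

Request:
carry_out([
  [0,0,0,0,0,0,-1],
  [0,0,0,0,0,0,-1],
  [0,0,0,0,0,0,-1],
  [0,0,0,0,0,0,-1],
], force=25)

```text
time_s: 3.7
ee_pos: [593.2, 83.6, 34.2]
ee_rot: [180.0, -0.0, 175.7]
force: [0.8, 0.2, -0.7]
gripper_width: 25.9
gripper_force: 25.0
```

Request:
carry_out([
  [0,0,0,0,0,-20,-1],
  [0,0,0,0,0,-50,-1],
  [0,0,0,0,0,-90,-1],
  [0,0,0,0,0,-130,-1],
  [0,0,0,0,0,-130,-1],
  [0,0,0,0,0,-130,-1],
])

```text
time_s: 4.3
ee_pos: [593.2, 83.5, 164.9]
ee_rot: [180.0, 0.1, 175.7]
force: [0.9, 0.2, -2.4]
gripper_width: 25.8
gripper_force: 25.0
```

```bash
python3 -c "
from h import *
rel([425,297,130],[180,0,175.7])
f=np.mean([grab_frame('top') for _ in range(2)],0)[:,:,::-1]; 
cv2.imwrite('pics/t2.png',cv2.resize(f[130:260,130:330],None,fx=4,fy=4,interpolation=cv2.INTER_CUBIC))"
```

```text
rel [ 0.   0.1 -0. ] [183.9 200.2  34.7] q [  6.9  22.3  90.8  -0.   66.8 -78.8] t 4.3[ WARN:0@1.894] global loadsave.cpp:1063 imwrite_ Unsupported depth image for selected encoder is fallbacked to CV_8U.
```

View pics/t2.png

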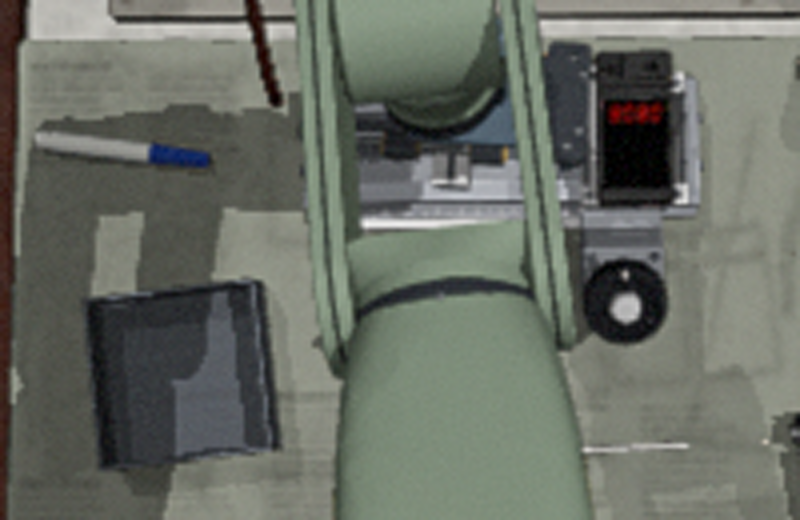

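The picture shows the slide's ways with the arm above them and the wheel untouched. The bin's rim corners are at (90,297), (262,280), (278,448) and (103,467), so its centre is about (425,293) with a yaw of about +4.5°. The grip reading of 25 N at 25.8 mm confirms the offcut is held.

Request:
carry_out([
  [0,0,-8.6,183.9,196,0,-1],
  [0,0,-8.6,183.9,196,0,-1],
  [0,0,-8.6,183.9,196,0,-1],
  [0,0,-8.6,183.9,196,0,-1],
  [0,0,-8.6,183.9,196,0,-1],
  [0,0,-8.6,183.9,196,0,-1],
  [0,0,-8.6,183.9,196,0,-1],
  [0,0,-8.6,183.9,196,0,-1],
  [0,0,-8.6,183.9,196,40,-1],
  [0,0,-8.6,183.9,196,80,-1],
  [0,0,-8.6,183.9,196,110,-1],
  [0,0,-8.6,183.9,196,130,-1],
  [0,0,-8.6,183.9,196,140,-1],
  [0,0,-8.6,183.9,196,140,-1],
  [0,0,-8.6,183.9,196,140,-1],
])

```text
time_s: 5.9
ee_pos: [425.6, 292.7, 24.8]
ee_rot: [180.0, 0.1, -175.8]
force: [0.1, -0.1, -0.3]
gripper_width: 26.1
gripper_force: 25.0
```

Request:
carry_out([
  [0,0,0,0,0,0,0.0],
  [0,0,0,0,0,0,0.0],
  [0,0,0,0,0,0,0.0],
  [0,0,0,0,0,0,0.0],
  [0,0,0,0,0,-30,0.0],
  [0,0,0,0,0,-70,0.0],
  [0,0,0,0,0,-120,0.0],
  [0,0,0,0,0,-170,0.0],
  [0,0,0,0,0,-200,1],
  [0,0,0,0,0,-200,1],
  [0,0,0,0,0,-200,1],
])

```text
time_s: 7.0
ee_pos: [424.4, 292.8, 224.5]
ee_rot: [180.0, 0.0, -175.7]
force: [-1.0, 0.2, -0.1]
gripper_width: 66.8
gripper_force: 0.0
```

```bash
python3 - <<'E'
from h import *
# wheel approach: tool z=(.454,0,-.891), closing axis choices
W=np.array([473.7,-33.6,95]); n=np.array([-.454,0,.891])
z=-n
for ang in (0,90,180,-90):
    x0=np.array([0,1.,0]); y0=np.cross(z,x0); Q=R.from_matrix(np.c_[x0,y0,z])*R.from_euler('z',ang,degrees=True)
    print(ang,'y axis',Q.as_matrix()[:,1].round(2)); rel(W+n*80,Rm=Q)
f=grab_frame('top')[:,:,::-1]; cv2.imwrite('pics/t3.png',cv2.resize(f[130:260,130:330],None,fx=4,fy=4,interpolation=cv2.INTER_CUBIC))
E
```

```text
0 y axis [0.89 0.   0.45]
rel [-20.5 -22.2  92.4] [  11.4 -326.4   58. ] q [ 33.3  12.5  96.2   0.   71.2 -61. ] t 7.0
90 y axis [ 0. -1.  0.]
rel [  41.     1.6 -171. ] [  11.4 -326.4   58. ] q [ 33.3  12.5  96.2   0.   71.2 -61. ] t 7.0
180 y axis [-0.89  0.   -0.45]
rel [ 21.7 -20.1 -84. ] [  11.4 -326.4   58. ] q [ 33.3  12.5  96.2   0.   71.2 -61. ] t 7.0
-90 y axis [0. 1. 0.]
rel [  1.  -26.9   4.2] [  11.4 -326.4   58. ] q [ 33.3  12.5  96.2   0.   71.2 -61. ] t 7.0
```

View pics/t3.png

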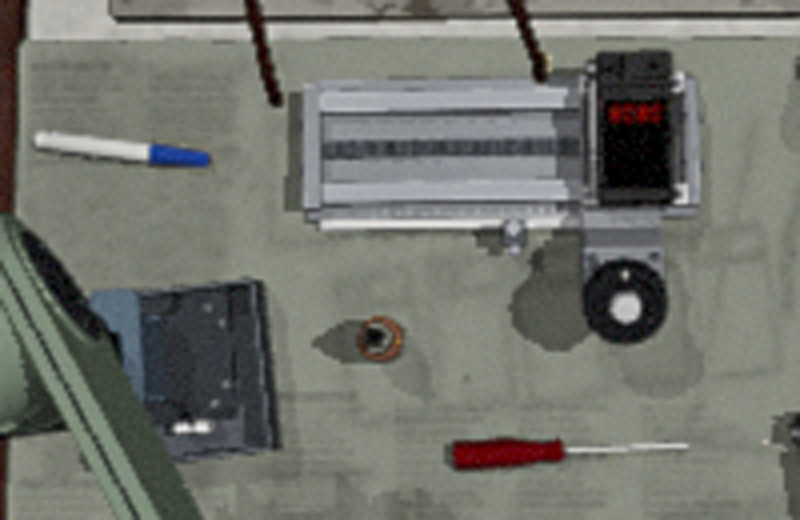

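The offcut's white end shows in the bin at (190,427) and the ways are clear. The clamp is at (513,233) and the wheel at (625,300). Next I'll measure the pointers from averaged frames while the view is open.

```bash
python3 - <<'E'
from h import *
T=np.mean([grab_frame('top').astype(float) for _ in range(16)],0); S=np.mean([grab_frame('scene').astype(float) for _ in range(8)],0)
np.savez('m0.npz',T=T,S=S)
a=cv2.resize(T[145:200,245:310][:,:,::-1].clip(0,255).astype(np.uint8),(650,550),interpolation=cv2.INTER_CUBIC)
cv2.imwrite('pics/z1.png',a)
E
```

```text
(no output)
```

View pics/z1.png

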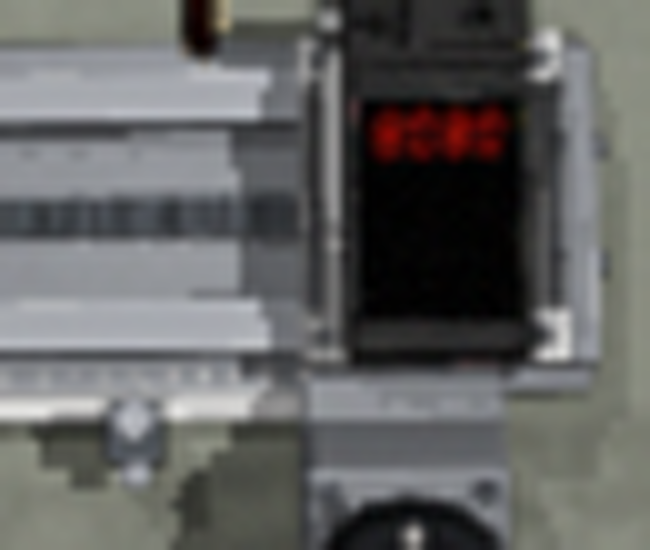

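The zoomed view (10x, offset 245,145) shows the index clamp centred near x≈134 at y≈415–470. The carriage plate's edges are near x≈303 and x≈568 at y≈335. The carriage's dark pointer doesn't stand out.

```bash
python3 - <<'E'
from h import *
np.set_printoptions(linewidth=220)
T=np.load('m0.npz')['T'].mean(2)
print('cols',np.arange(252,266))
for v in range(183,195): print(v,T[v,252:266].round().astype(int))
print('left',np.arange(271,282))
for v in (148,150,151,178,179,180,181): print(v,T[v,271:282].round().astype(int))
print('right',np.arange(294,308))
for v in (149,150,151,176,177,178,179,180): print(v,T[v,294:308].round().astype(int))
print('front rows')
for v in range(179,186): print(v,T[v,272:306].round().astype(int))
E
```

```text
cols [252 253 254 255 256 257 258 259 260 261 262 263 264 265]
183 [150 149 154 161 154 154 157 167 157 158 166 158 160 169]
184 [165 165 165 159 150 151 150 153 154 158 172 185 186 187]
185 [211 212 207 167 110 142 169 138 112 163 212 213 209 209]
186 [158 159 151 112 131 178 181 170 133 162 212 207 186 183]
187 [ 64  65  61  59 118 178 182 165 103  86 125 125 119 115]
188 [ 54  56  53  52  91 127 164 109  80  80 112 116 116 116]
189 [ 79  81  76  64  87  87  92  84  83  84 119 124 137 139]
190 [ 80  83  80  67  86  88  94  94  86  82 120 119 125 129]
191 [ 80  81  79  74  70  96 134 126  69  86 117 117 114 109]
192 [ 82  76  76  94 131 140 177 161 104 111 115 103  65  65]
193 [ 85  81  83  96 126 118 132 124  99 109 104  63  53  60]
194 [122 122 121 124 128 122 111 107 106 109  98  57  52  61]
left [271 272 273 274 275 276 277 278 279 280 281]
148 [73 74 73 76 89 68 57 54 27 43 42]
150 [ 92  90  91 100 136  80  78 113  42  41  44]
151 [111  95  93 107 142  73  95 139  47  34  38]
178 [174 120 115 115 111  93  70  91  50  35  44]
179 [179 122 116 116 111 101  87 103  58  36  48]
180
[... 950 characters left out ...]
 69  71  80  84  81  86  72  38  38  35  37  40  42  38  36  34  38  53  64  60  59  56  41  50  69  79  96  94  93  84  96  95 112]
182 [ 87  76  88 118 101  92  98  94  93  92  87  90  93  96  97  96  94  90  98 101 101 101  97  76 100 137 137 132 131 131 132 127 107 113]
183 [112  98  97 114 148 147 147 149 147 134 132 131 131 131 130 132 131 132 133 131 131 132 130 117 123 126 125 124 122 122 121 119 111 113]
184 [125 125 119 113 151 149 148 148 149 147 144 131 132 131 128 128 129 132 132 132 128 130 126  98  82  79  80  82  85  96  96 100 113 116]
185 [144 146 136 114 150 150 148 148 148 149 146 136 148 145 131 131 133 146 146 143 131 135 142 121 114 115 114 112 114 115 114 114 115 115]
```

Request:
carry_out([
  [1,-26.9,4.2,11.4,-326.4,58,1],
  [1,-26.9,4.2,11.4,-326.4,58,1],
  [1,-26.9,4.2,11.4,-326.4,58,1],
  [1,-26.9,4.2,11.4,-326.4,58,1],
  [1,-26.9,4.2,11.4,-326.4,58,1],
  [1,-26.9,4.2,11.4,-326.4,58,1],
  [1,-26.9,4.2,11.4,-326.4,58,1],
  [1,-26.9,4.2,11.4,-326.4,58,1],
  [1,-26.9,4.2,11.4,-326.4,58,1],
  [1,-26.9,4.2,11.4,-326.4,58,1],
])

```text
time_s: 9.25
ee_pos: [437.5, -33.6, 166.3]
ee_rot: [180.0, 26.9, 179.9]
force: [0.2, 0.7, 0.6]
gripper_width: 91.0
gripper_force: 0.0
```

Request:
carry_out([
  [0,0,8,0,0,0,1],
  [0,0,16,0,0,0,1],
  [0,0,24,0,0,0,1],
  [0,0,32,0,0,0,1],
  [0,0,40,0,0,0,1],
  [0,0,48,0,0,0,1],
  [0,0,56,0,0,0,1],
  [0,0,64,0,0,0,1],
  [0,0,72,0,0,0,1],
  [0,0,80,0,0,0,1],
  [0,0,88,0,0,0,1],
  [0,0,96,0,0,0,1],
  [0,0,104,0,0,0,1],
  [0,0,112,0,0,0,1],
  [0,0,120,0,0,0,1],
  [0,0,128,0,0,0,1],
  [0,0,136,0,0,0,1],
  [0,0,144,0,0,0,1],
  [0,0,152,0,0,0,1],
  [0,0,160,0,0,0,1],
])

```text
time_s: 11.25
ee_pos: [437.7, -32.0, 166.5]
ee_rot: [170.3, -25.3, 22.0]
force: [-0.4, -1.1, 0.1]
gripper_width: 91.2
gripper_force: 0.0
```

```bash
cat >> h.py <<'E'
W=np.array([474.0,-34.2,95]); n=R.from_euler('z',.35,degrees=True).apply([-.454,0,.891])
def wrel(ang,d):
    z=-n; x0=np.cross([1.,0,0],z); x0=np.array([0,1.,0]); x0-=z*(x0@z); x0/=np.linalg.norm(x0)
    rel(W+n*d,Rm=R.from_matrix(np.c_[x0,np.cross(z,x0),z])*R.from_euler('z',ang,degrees=True))
E
python3 -c "
from h import *
wrel(70,80);wrel(70,-17)
print(plane('top',258,186,47),plane('top',288,180,47))"
```

```text
rel [ 0.   0.1 -0.2] [-0.9  2.2  0.2] q [ -8.8  -3.4 129.4   8.7  27.7  54.6] t 11.25
rel [ 0.   0.1 -0.2] [-0.8  2.2 97.2] q [ -8.8  -3.4 129.4   8.7  27.7  54.6] t 11.25
[534.37717236  47.34657366  47.        ] [551.88438029 -42.5209165   47.        ]
```

Request:
carry_out([
  [0,0,0,-0.9,2.2,30,1],
  [0,0,0,-0.9,2.2,60,1],
  [0,0,0,-0.9,2.2,80,1],
  [0,0,0,-0.9,2.2,92,1],
  [0,0,0,-0.9,2.2,97,1],
  [0,0,0,-0.9,2.2,97,1],
  [0,0,0,-0.9,2.2,97,-1],
  [0,0,0,-0.9,2.2,97,-1],
  [0,0,0,-0.9,2.2,97,-1],
  [0,0,0,-0.9,2.2,97,-1],
  [0,0,0,-0.9,2.2,97,-1],
  [0,0,0,-0.9,2.2,97,-1],
  [0,0,0,-0.9,2.2,97,-1],
], force=35)

```text
time_s: 12.55
ee_pos: [480.6, -34.6, 79.7]
ee_rot: [170.4, -25.1, 22.1]
force: [-0.3, 8.9, 3.7]
gripper_width: 59.5
gripper_force: 35.0
```

```bash
python3 -c "
from h import *
wrel(70,-17); s=state(); print(s)"
```

```text
rel [-0.   0.2 -0.1] [ 1.2 -0.1  0.4] q [ -8.1   9.3 133.   18.8  11.8  44.4] t 12.55
{'time_s': 12.55, 'qpos': array([ -8.13073202,   9.2789604 , 132.95642975,  18.8306647 ,
        11.81616907,  44.36027482]), 'qvel': array([ 0.09912786, -0.06049789,  0.02357729, -0.00611673, -0.01747589,
        0.08619255]), 'effort': array([ -4.16575938, -24.10576522, -16.27416551,  -0.5805942 ,
        -2.86622643,  -0.20659374]), 'ee_pos': array([480.59376462, -34.63407487,  79.70061666]), 'ee_rot': array([170.35364533, -25.13953546,  22.10068377]), 'force': array([-0.31252068,  8.9023278 ,  3.66146146]), 'torque': array([1.44845024, 0.30604053, 0.55463052]), 'gripper_force': 35.000503063201904, 'gripper_width': 59.52144811349781}
```

Request:
carry_out([
  [0,0,-4,0,0,0,-1],
  [0,0,-12,0,0,0,-1],
  [0,0,-20,0,0,0,-1],
  [0,0,-28,0,0,0,-1],
  [0,0,-36,0,0,0,-1],
  [0,0,-44,0,0,0,-1],
])

```text
time_s: 13.15
ee_pos: [481.2, -35.3, 80.0]
ee_rot: [155.5, -11.4, 66.7]
force: [-0.5, 5.4, 2.0]
gripper_width: 59.5
gripper_force: 35.0
```

```bash
python3 -c "
from h import *
wrel(26,-17); s=state(); print(s['force'],s['torque'])
f=np.mean([grab_frame('top').astype(float) for _ in range(2)],0).mean(2)
for v in (148,151,180): print(f[v,252:304].round().astype(int))"
```

```text
rel [-0.   0.1  0.2] [ 1.2 -0.2  0.4] q [ -8.2   9.3 132.9  18.8  11.7   0. ] t 13.15
[-0.48188318  5.4251494   2.0322069 ] [0.75419573 0.20541494 0.08078594]
[135 140 137 135 136 133 134 135 136 132 127  44   7  18  44  88  78  70
  77  87  59  65  48  36  43  33  30  39  33  32  44  31  51  48  53  44
  32  42  47  47  45  81 141 154 162 113 110 112 109 108 115 135]
[157 155 156 155 156 157 158 159 157 162 152 112 122 135 123 123 106  97
  98 124  72  90 102  42  42  45  47  42  36  37  36  38  43  34  37  37
  34  34  24  29  24  52 102 130 177 101 106  98  86 154 153 148]
[ 84  82  85  86  83  83  79  85  84  89  94  96  92  81  80  82  73  70
  86 130 148 148 143  54  17  22  23  20  17  24  22  19  23  26  15  24
  21  28  23  19  18  47 131 207 203 192  89  66  69 106 148 152]
```

Request:
carry_out([
  [0,0,-8,0,0,0,-1],
  [0,0,-16,0,0,0,-1],
  [0,0,-24,0,0,0,-1],
  [0,0,-32,0,0,0,-1],
  [0,0,-40,0,0,0,-1],
  [0,0,-48,0,0,0,-1],
  [0,0,-56,0,0,0,-1],
  [0,0,-64,0,0,0,-1],
  [0,0,-72,0,0,0,-1],
  [0,0,-80,0,0,0,-1],
  [0,0,-88,0,0,0,-1],
  [0,0,-96,0,0,0,-1],
  [0,0,-104,0,0,0,-1],
  [0,0,-112,0,0,0,-1],
  [0,0,-120,0,0,0,-1],
  [0,0,-128,0,0,0,-1],
  [0,0,-136,0,0,0,-1],
  [0,0,-136,0,0,0,-1],
])

```text
time_s: 15.05
ee_pos: [482.8, -33.8, 80.9]
ee_rot: [-170.3, 25.3, -157.7]
force: [6.6, 20.0, 1.8]
gripper_width: 59.6
gripper_force: 35.0
```

```bash
python3 -c "
from h import *
wrel(-110,-17); s=state(); print(s['force'],s['torque'])
f=np.mean([grab_frame('top').astype(float) for _ in range(2)],0).mean(2)
for v in (148,151,180): print(f[v,252:304].round().astype(int))"
```

```text
rel [0. 0. 0.] [1.5 0.1 0.4] q [  -8.     9.3  132.8   18.9   11.8 -135.7] t 15.05
[ 6.6245557  19.96442416  1.79352705] [ 3.27027884 -0.83262397  1.89934596]
[ 87  91  88  90  84  83  85  76  77  67  47  28  23  28  32  34  32  39
  36  58  54  48  47  50  45  41  49  47  64 114 135 144 143 132 132 131
 131 133 134 124 109 110 110 110 109 111 112 112 110 109 115 137]
[109  99  97  98 103 108 124  78  82 125  62  45  45  48  42  44  42  42
  46  38  43  49  50  49  50  47  37  44  86 146 120 154 181 148 148 151
 152 150 151 148 149 150 150 145 121 108 109  98  92 154 154 147]
[ 86  77  75  58  60  64 104 148 129 142  90  32  38  36  33  35  28  18
  23  24  20  23  32  22  28  22  13  16  37 121 208 208 210 116 114 123
 128 121 118 118 120 118 118 119 112  67  64  64  67 102 148 154]
```

Request:
carry_out([
  [0,0,0,0,0,0,1],
  [0,0,0,0,0,0,1],
  [0,0,0,0,0,0,1],
  [0,0,0,0,0,0,1],
  [0,0,0,0,0,0,1],
  [0,0,0,0,0,0,1],
])

```text
time_s: 15.75
ee_pos: [481.3, -36.1, 79.7]
ee_rot: [-170.2, 25.2, -157.8]
force: [0.2, -1.0, -0.5]
gripper_width: 91.1
gripper_force: 0.0
```

```bash
python3 -c "
from h import *
wrel(-110,-17);wrel(60,-17); s=state(); print(s['force'],s['gripper_width'])"
```

```text
rel [-0.1 -0.1 -0. ] [-1.1  1.7  0. ] q [  -8.2    9.3  133.    18.7   11.6 -135.7] t 15.75
rel [ -0.2   0.2 170. ] [-1.1  1.7  0. ] q [  -8.2    9.3  133.    18.7   11.6 -135.7] t 15.75
[ 0.20636409 -0.97712297 -0.45959739] 91.1217238877248
```

Request:
carry_out([
  [0,0,8,-1.1,1.7,0,1],
  [0,0,16,-1.1,1.7,0,1],
  [0,0,24,-1.1,1.7,0,1],
  [0,0,32,-1.1,1.7,0,1],
  [0,0,40,-1.1,1.7,0,1],
  [0,0,48,-1.1,1.7,0,1],
  [0,0,56,-1.1,1.7,0,1],
  [0,0,64,-1.1,1.7,0,1],
  [0,0,72,-1.1,1.7,0,1],
  [0,0,80,-1.1,1.7,0,1],
  [0,0,88,-1.1,1.7,0,1],
  [0,0,96,-1.1,1.7,0,1],
  [0,0,104,-1.1,1.7,0,1],
  [0,0,112,-1.1,1.7,0,1],
  [0,0,120,-1.1,1.7,0,1],
  [0,0,128,-1.1,1.7,0,1],
  [0,0,136,-1.1,1.7,0,1],
  [0,0,144,-1.1,1.7,0,1],
  [0,0,152,-1.1,1.7,0,1],
  [0,0,160,-1.1,1.7,0,1],
])

```text
time_s: 17.75
ee_pos: [481.7, -34.0, 79.9]
ee_rot: [162.1, -20.4, 42.9]
force: [-0.6, -0.8, 0.6]
gripper_width: 91.3
gripper_force: 0.0
```

Request:
carry_out([
  [0,0,0,0,0,0,-1],
  [0,0,0,0,0,0,-1],
  [0,0,0,0,0,0,-1],
  [0,0,0,0,0,0,-1],
  [0,0,0,0,0,0,-1],
  [0,0,0,0,0,0,-1],
  [0,0,0,0,0,0,-1],
], force=35)

```text
time_s: 18.45
ee_pos: [481.9, -34.1, 80.0]
ee_rot: [161.9, -20.3, 43.3]
force: [-0.3, -3.1, -0.6]
gripper_width: 59.3
gripper_force: 35.0
```

```bash
python3 -c "
from h import *
wrel(50,-17); s=state(); print(s['force'],s['torque'],s['gripper_width'])
f=np.mean([grab_frame('top').astype(float) for _ in range(6)],0).mean(2)
for v in (148,150,151,179,180,186,187): print(v,f[v,252:304].round().astype(int))"
```

```text
rel [0.1 0.2 0. ] [-0.2 -0.1  0. ] q [ -7.9   9.3 132.9  17.9  11.6  25.4] t 18.45
[-0.26107662 -3.053716   -0.5658199 ] [-0.44659194  0.40131565 -0.18386175] 59.3304585177601
148 [ 88  87  89  87  86  81  86  77  82  65  44  29  31  32  30  35  25  35
  36  54  54  53  50  50  46  43  48  50  69 115 136 145 143 132 129 130
 129 132 133 126 108 107 110 109 110 110 111 114 112 106 117 137]
150 [ 96  99  99 100 100 108 127  96  71  91  56  46  47  48  46  46  31  40
  48  51  49  48  44  46  43  52  48  45  76 136 115 160 181 153 149 150
 152 152 152 151 153 154 154 154 152 152 154 144 114 160 157 149]
151 [107  99  98  99 100 108 122  78  82 127  61  45  46  50  46  43  42  44
  46  41  45  45  47  48  48  43  41  40  84 144 119 154 181 147 149 150
 151 151 151 150 148 150 151 146 120 107 108  99  88 154 153 147]
179 [186 189 182 126 118 117 110 111  80 106  62  39  53  54  54  49  47  51
  46  44  49  49  50  47  47  50  46  42  42  64 119 159 210 127 133 147
 143 141 140 139 137 132 122 120 114 102 101  99 101 137 159 162]
180 [ 85  77  72  58  58  64 101 147 128 140  88  30  35  35  30  31  28  27
  20  23  27  26  26  27  25  22  23  19  32 120 208 209 210 118 117 121
 127 119 118 118 119 118 118 120 112  68  62  64  67 102 149 153]
186 [164 165 157 118 138 185 188 177 140 163 208 202 178 176 177 178 178 171
 117 108 114 113 109 114 152 152 153 153 153 152 151 150 153 153 152 150
 138 138 137 138 138 138 134 126 125 140 140 140 142 138 138 136]
187 [ 68  68  64  61 123 183 189 172 108  90 128 130 124 121 122 116  83  78
  66  66  69  70  70  80  97 104 102 101 101 103 101 104 101 100 101 101
  99 100 100  99 100 100 101 109 116 129 135 138 130  95 107 133]
```

```bash
python3 -c "
from h import *
a=plane('top',271.27,180,47);b=plane('top',258,186,47)
d=b-a; y=d[1]-np.deg2rad(.35)*d[0]; print(a,b,y,np.degrees(y/16))
for e in (258.03,284.5): print(plane('top',e,180,47))"
```

```text
[552.19314847   7.53986863  47.        ] [534.37717236  47.34657366  47.        ] 39.91553663203582 142.9369866259678
[552.43769465  47.18829818  47.        ]
[551.94895407 -32.05152774  47.        ]
```

Request:
carry_out([
  [0,0,-4,0,0,0,-1],
  [0,0,-12,0,0,0,-1],
  [0,0,-20,0,0,0,-1],
  [0,0,-28,0,0,0,-1],
  [0,0,-36,0,0,0,-1],
  [0,0,-44,0,0,0,-1],
  [0,0,-52,0,0,0,-1],
  [0,0,-60,0,0,0,-1],
  [0,0,-68,0,0,0,-1],
  [0,0,-76,0,0,0,-1],
  [0,0,-84,0,0,0,-1],
  [0,0,-92,0,0,0,-1],
  [0,0,-100,0,0,0,-1],
  [0,0,-108,0,0,0,-1],
  [0,0,-116,0,0,0,-1],
  [0,0,-124,0,0,0,-1],
  [0,0,-130,0,0,0,-1],
  [0,0,-130,0,0,0,-1],
  [0,0,-130,0,0,0,-1],
])

```text
time_s: 20.65
ee_pos: [481.9, -34.0, 80.0]
ee_rot: [174.9, 26.5, 168.7]
force: [0.6, -5.3, -1.1]
gripper_width: 59.2
gripper_force: 35.0
```

```bash
cat > meas.py <<'E'
from h import *
import sys
np.set_printoptions(linewidth=260)
s=state(); print(s['qpos'].round(2),s['force'].round(1),s['gripper_width'])
F=np.mean([grab_frame('top').astype(float) for _ in range(10)],0); np.savez(sys.argv[1],T=F); f=F.mean(2)
print('    ',np.arange(240,278))
for v in (148,151,178,179,180,181,182,183,184,185,186,187,188): print(v,f[v,240:278].round().astype(int))
cv2.imwrite(f'pics/{sys.argv[1]}.png',cv2.resize(F[160:200,225:290][:,:,::-1].clip(0,255).astype(np.uint8),(780,480),interpolation=cv2.INTER_CUBIC))
E
python3 meas.py m2
```

```text
[  -7.87    9.33  132.9    17.9    11.61 -104.52] [ 0.6 -5.3 -1.1] 59.22346731536611
     [240 241 242 243 244 245 246 247 248 249 250 251 252 253 254 255 256 257 258 259 260 261 262 263 264 265 266 267 268 269 270 271 272 273 274 275 276 277]
148 [ 90  91  92  91  89  90  90  75  91  64  36  28  31  26  32  40  44  38  46  54  55  54  51  41  47  43  51  50  60 102 124 127 132 128 128 128 131 131]
151 [ 96  95  96  95  95 104 123  68  92 147  57  40  48  50  48  49  47  47  47  49  47  48  47  48  49  49  46  39  54  99 103 144 176 158 158 158 157 156]
178 [179 180 183 175 124 117 122 120  99 141  50  37  48  45  41  41  37  43  48  57  51  54  50  52  48  51  50  44  33  55 107 145 209 169 167 184 184 184]
179 [178 180 185 184 128 121 119 107  76 107  39  40  53  53  54  50  48  46  44  46  47  42  46  45  45  47  44  38  40  68 123 149 199 174 176 187 187 183]
180 [ 89  81  84  83  60  68 108 144 126 143  55  35  43  40  38  34  27  32  31  31  31  31  36  36  32  28  28  20  45 127 201 202 203 121 107 110 110 110]
181 [124  71  65  65  69  78 103 143 142 137  83  28  25  22  23  
[... 497 characters left out ...]
150 165 174 175 176 176 177 178 179 160 114 106 105 103 116 156 154]
185 [220 220 221 221 221 221 221 221 219 205 199 200 202 203 197 156 105 143 177 142 110 154 201 202 197 197 198 198 198 191 129 115 118 119 114 117 156 156]
186 [218 219 219 219 218 218 218 220 221 213 157 134 134 134 127 102 138 187 189 178 138 158 208 202 179 176 176 177 179 171 116 110 114 112 108 115 152 152]
187 [101 102 102 107 107 106 114 115  95  91  68  59  61  64  59  58 125 185 189 173 108  90 128 130 123 120 122 118  82  78  67  67  68  67  70  79  98 101]
188 [113 112 112 106 104  99 109 106  70  52  58  59  56  56  54  56  96 135 170 117  84  84 118 120 122 121 122 119  67  62  63  65  67  66  62  65  87  99]
```

View pics/m2.png

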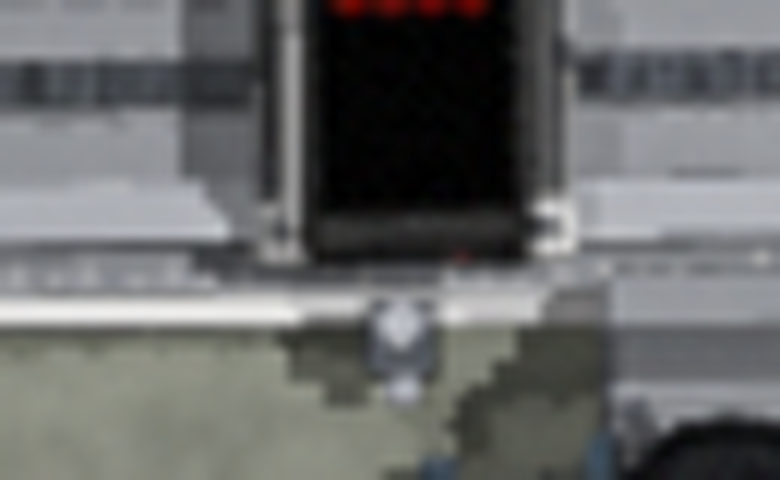

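The picture shows the clamp's pointer at about (400,325), so u≈258.0. The carriage plate runs from x≈255 to x≈575, and its dark pointer is lost in the shadow at about (400,275). Roughly 13° remain by two estimates, so I'll turn that, let go, back off and check with a clear view.

Request:
carry_out([
  [0,0,-6,0,0,0,-1],
  [0,0,-13,0,0,0,-1],
  [0,0,-13,0,0,0,-1],
  [0,0,-13,0,0,0,-1],
  [0,0,-13,0,0,0,-1],
])

```text
time_s: 21.65
ee_pos: [481.9, -34.0, 80.0]
ee_rot: [-178.5, 26.9, -176.7]
force: [0.4, -5.2, -0.5]
gripper_width: 59.4
gripper_force: 35.0
```

Request:
carry_out([
  [0,0,-13,0,0,0,1],
  [0,0,0,0,0,0,1],
  [0,0,0,0,0,0,1],
  [0,0,0,0,0,0,1],
  [0,0,0,0,0,0,1],
  [0,0,0,0,0,0,1],
  [0,0,0,0,0,-40,1],
  [0,0,0,0,0,-80,1],
  [0,0,0,0,0,-120,1],
  [0,0,0,0,0,-140,1],
  [0,0,0,0,0,-140,1],
])

```text
time_s: 22.75
ee_pos: [419.1, -34.2, 207.9]
ee_rot: [-178.4, 27.3, -176.6]
force: [1.2, 0.9, 0.2]
gripper_width: 91.3
gripper_force: 0.0
```

I left a stray −13 in the first row of the release, so the wheel may have gone a few degrees further. I'll move the arm aside and measure.

Request:
carry_out([
  [0,0,0,0,50,-20,1],
  [0,0,0,0,100,-40,1],
  [0,0,0,0,150,-60,1],
  [0,0,0,0,200,-60,1],
  [0,0,0,0,250,-60,1],
  [0,0,0,0,300,-60,1],
  [0,0,0,0,300,-60,1],
])

```text
time_s: 23.45
ee_pos: [376.3, 269.2, 249.9]
ee_rot: [-178.5, 26.8, -176.4]
force: [-0.4, -0.6, -0.3]
gripper_width: 91.2
gripper_force: 0.0
```

```bash
cat > fin.py <<'E'
from h import *
import sys
np.set_printoptions(linewidth=260)
N=10
T=np.mean([grab_frame('top').astype(float) for _ in range(N)],0); S=np.mean([grab_frame('scene').astype(float) for _ in range(N)],0)
np.savez(sys.argv[1],T=T,S=S); f=T.mean(2)
print('    ',np.arange(238,276))
for v in (148,151,178,179,180,181,182,183,184,185,186): print(v,f[v,238:276].round().astype(int))
pu,pv=proj('scene',[540,45,47]).round().astype(int); print('scene',pu,pv)
a=cv2.resize(S[pv-20:pv+20,pu-33:pu+33].clip(0,255).astype(np.uint8),(792,480),interpolation=cv2.INTER_CUBIC)
cv2.imwrite(f'pics/{sys.argv[1]}.png',a[:,:,::-1])
E
python3 fin.py f1
```

```text
[238 239 240 241 242 243 244 245 246 247 248 249 250 251 252 253 254 255 256 257 258 259 260 261 262 263 264 265 266 267 268 269 270 271 272 273 274 275]
148 [ 93  89  90  92  91  88  92  98  75 103  54  41  30  25  30  31  40  56  43  38  56  55  51  38  39  46  54  52  47  68 124 124 131 125 128 128 128 128]
151 [100  94  92  95  97  97 105 124  70  84 121  55  44  48  48  46  46  47  48  47  49  48  50  51  51  47  47  44  39  63 117 136 190 147 154 159 159 157]
178 [178 178 181 175 121 116 122 131 105  87 108  44  42  46  43  42  40  42  44  42  50  56  54  50  47  48  53  47  44  39  68 104 146 195 166 167 184 183]
179 [176 178 181 174 122 121 124 127  87  69  74  37  48  53  53  51  48  50  45  43  45  48  46  46  44  45  45  43  36  47  86 128 166 196 174 176 187 187]
180 [ 92  91  83  80  62  60  79 123 127 122  98  44  43  44  45  42  34  35  33  32  34  31  34  34  38  32  26  27  25  50 132 200 197 185 117 107 110 112]
181 [134 129  74  67  69  69  80 115 143 144 137  79  30  26  24  21  19  32  26  33  29  25  31  40  62  52  32  32  30  53 112 144 147 160 140 137 138 143]
182 [144 153  97  75  76  76  78  86  80  80  78  70  58  61  68  61  65  80  78  80  79  71  79  97 111  92  93 102  89  89 106 122 130 159 158 143 151 167]
183 [154 166 146 106 109 107 110 118 107 103  88  97  91  91  91  91  96 108  95  89  88  99 110 151 161 151 153 163 150 150 158 145 146 156 152 138 133 128]
184 [146 145 147 149 151 165 166 171 171 168 154 155 157 157 157 157 159 152 142 144 147 145 145 152 163 175 177 176 176 176 179 178 161 112 106 105 101 116]
185 [220 220 221 221 221 221 221 221 222 218 206 202 200 200 202 202 197 156 105 142 177 143 108 155 201 202 196 196 198 198 199 192 130 114 118 118 115 119]
186 [219 219 218 219 219 219 219 218 220 220 217 202 155 135 134 135 128 104 138 187 189 178 138 159 207 202 179 176 177 178 177 170 115 109 113 113 107 114]
scene 254 196
```

View pics/f1.png

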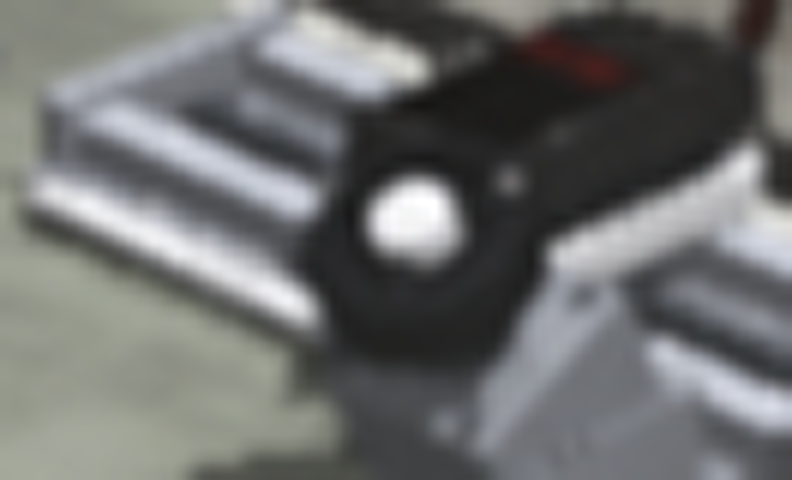

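The scene view shows the wheel (hub at about (415,220)) hiding both pointers from that camera, so the top view has to decide.

```bash
python3 -c "
from h import *
b=plane('top',258.0,186,47)
for x in (b[0],550,552,600): print(x,proj('top',[x,b[1]+np.deg2rad(.35)*(x-b[0]),47]))
# subpixel travel between frames: phase correlation of carriage patch
T0=np.load('m0.npz')['T'].mean(2);T2=np.load('m2.npz')['T'].mean(2) if __import__('os').path.exists('m2.npz') else None;F=np.load('f1.npz')['T'].mean(2)
def best(A,B,ca,cb):
    w=17; a=A[148:181,ca-w:ca+w]; r=[]
    tmpl=B[148:181,cb-w+4:cb+w-4].astype(np.float32); m=cv2.matchTemplate(a.astype(np.float32),tmpl,5)[0]; k=m.argmax(); d=(m[k-1]-m[k+1])/(2*(m[k-1]+m[k+1]-2*m[k])); return (ca+k+d-4)-cb
print(best(T2,F,259,258),best(T0,F,288,258))
w=lambda I:I[150:186,240:276]
# static parts repeatability: index clamp
for I in (T0,T2,F):
    p=I[185:189,255:262]; print((I[186,255:262]).round())
"
```

```text
534.3771723605764 [258. 186.]
550 [257.94838224 180.80948132]
552 [257.94178194 180.14577635]
600 [257.78389656 164.26932108]
1.2233726531267166 30.35851138830185
[112. 131. 178. 181. 170. 133. 162.]
[102. 138. 187. 189. 178. 138. 158.]
[104. 138. 187. 189. 178. 138. 159.]
```

```bash
python3 -c "
from workcell import workorder; print(workorder.job_done())"
```

```text
the job is handed in; nothing more can be done
None
```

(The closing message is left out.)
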